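# Shift a tube roller into third gear

### The arm

A 6-joint arm with a two-finger parallel gripper is mounted at the origin on a cart in front of the work surface, level with it; the furniture and walls round the work are solid. World frame = base frame: x ahead of the robot, y to its left, z up, the work surface at z = 0. Lengths are in m, angles in rad, forces in N, time in s.
With the tool pointing down it reaches from about 0.375 to 0.925 m from the base axis. Payload 5.7 kg.
Tool frame: the origin (TCP) lies at the very end of the fingers, on their centre line; the grasp point (between the pads) lies 19 mm behind it (env.tcp_to_grasp is the z of the grasp point in the tool frame, in m); z points along the fingers, y is the line along which they close (so a half turn about z gives the same grasp; the last joint's range is limited). The gripper opens to 88 mm and grips with 3 to 60 N. Pads are 20 mm wide; open, the fingers measure 115 mm over their backs; the gripper's body (75 mm by 178 mm) begins 61 mm behind the grasp point.
Start: joints at [-1.267, 0.359, 1.51, -0, 1.272, -0.115], TCP at [0.244, -0.548, 0.223] pointing down, gripper open.
Joint ranges: [-2.97, 2.97], [-1.01, 2.36], [0.21, 2.38], [-0.96, 4.11], [0.2, 2.71], [-2.98, 2.98]. Speed limits (rad/s): [2.39, 2.39, 3.14, 3.14, 3.14, 3.14].

### API

Orientations are given as [roll, pitch, yaw] about the fixed x, y, z axes, in that order (R = Rz(yaw) Ry(pitch) Rx(roll)).
In Python, from bench import env gives the robot as it stands.
- The arm moves only by the tool send_rows, never from a script. Its argument "rows" is a list of rows, each a list of 7 numbers: the opening, from 0 (shut) to 1 (fully open), then the shift along the world's x, y, z in mm, then the turn, a rotation vector about the world's x, y, z in rad. In form: [[claw, dx, dy, dz, ax, ay, az], ...]. A call has 1 to 10 rows; each row is the pose to reach, as a shift and turn from the pose commanded when the call began; what a row does not reach only later rows make up. A row lasts 1/12 s, in which the tool goes at most 41.7 mm and 7.16 degrees, less where a joint would pass 70% of its speed; a pose out of reach is approached as far as the arm can. A call with a gripper value outside its range is refused whole. The fingers move at their own pace and stop on an object; "squeeze" is the grip in N (left out, the last holds). Time passes only in rows, so rows that repeat a pose let the fingers close. It gives the time, the measured TCP pose, the force, the opening and the grip force at its end, in the units of the state.
- env.read_state(): the state, without advancing time (a new reading comes with each control period).
- env.read_camera(name): name is "side" or "top"; returns the picture (480x640x3 uint8, red, green, blue); there is no depth.
- env.calibration(name): a dict with "camera_matrix" (3x3 intrinsics, pixels), "dist" ([k1, k2, p1, p2, k3] as OpenCV has them; the pictures are not rectified), "cam_to_world" (4x4, takes a point from camera to world coordinates). Camera axes: x right, y down, z forward; pixel columns grow to the right and rows downward; lengths in m; the calibration is good to about 2 mm. A picture is of the moment at which its call begins. calibration takes no time and is no camera call.
- env.close_job(): hands the job in; it is judged then, once.
The state is a dict: "clock": time; "joint_positions": joint angles; "qvel": joint speeds; "effort": joint torques, N m; "tool_pos": TCP position; "ee_rot": TCP orientation; "wrist_force": force on the tool from outside, world axes, zero at the start; "moment": the same for the moment, N m; "finger_gap": opening from 0.0 (shut) to 1.0 (fully open); "finger_force": force on a finger pad.
Only numpy, scipy, OpenCV 4.12 (cv2) and the standard library are available. Lean on these libraries where they do the work, as an engineer would, in place of code of your own. Each camera call takes 0.05 s, during which the arm holds its last target. There are 200 camera calls.

### The job

The gear lever of the white tube roller stands in the left lane of its H-shaped gate; set it to third gear. Push its red knob with the fingertips, without gripping it or forcing it: along the left lane to the crossway, across to the right, then forward (away from the robot) until it is fully home in the third slot, the one marked with three red dots. Let go of the lever there, and leave the bottle, the little box and the dish beside the machine where they are.

Things in the scene. Friction and masses are not known exactly. Their poses are not given: they have to be found in the camera images.
- roller_mixer: White tube roller fixed to the desk, mm. Origin: on the desk under its H-gate's centre; x 'forward' (roughly away from the robot), y 'left', z up. Gear housing 140 x 140 about the origin, 96.5 high with a steel gate plate on top; roller bed to its left (y 70 to 270, x -70 to 70) with three tubes lying on it, nothing above 110 except the lever.
- gate_center (a point): Centre of the gate on the plate's top face, 96.5 mm up. The gate is an H: fore-and-aft lanes at machine y +24 and -24 mm (16 wide, x -32 to 32), joined by a crossway along y at x 0 (16 wide); its edges stop the 10 mm stick. Slots: first left forward (1 dot), second left back (2 dots), third right forward (3 red dots), fourth right back (4 dots).
- third_slot_end (a point): Where the stick stands in the gate plate when the lever is fully home in the third slot (x 25, y -24 in the machine's axes).
- knob_center (a point): Centre of the red knob, a rounded block 34 x 34 mm, 40 high, sides square to the machine's axes. It sits on the lever 152 mm from the pivot, which is 8 mm above the machine's origin: 160 mm above the desk upright, 5 to 11 lower when leaning. About 40 mm are free between knob and gate plate. It moves about 41 mm either way from the middle, in x and y.
- shift_across (a joint): Lever's sideways lean, rad: 0 upright, positive leans to the machine's right (-y). -0.24 to -0.30 in the left lane, 0.24 to 0.30 in the right lane. Friction holds the lever where it is left; moving it takes about 2 N at the knob.
- shift_fore (a joint): Lever's fore-and-aft lean, rad: 0 upright (in the crossway, with about 0.035 play either way), positive leans forward (machine's +x); end stops at -0.272 (fully back) and 0.272 (fully forward). Starts between fully back and the crossway, in the left lane. Same friction, about 2 N at the knob.
- knob_near: The near side of the knob (facing the machine's -x); origin 14 mm from the knob's centre, 3 mm inside that face.
- knob_far: The far side of the knob (facing the machine's +x); origin 14 mm from the knob's centre, 3 mm inside that face.
- knob_left: The left side of the knob (facing the machine's +y); origin 14 mm from the knob's centre, 3 mm inside that face.
- knob_right: The right side of the knob (facing the machine's -y); origin 14 mm from the knob's centre, 3 mm inside that face.
- oil_bottle: Loose small amber bottle with white cap, 30 mm across, 66 mm high, to the right of the machine; origin at the centre of its underside. Leave it alone.
- coverslip_box: Loose blue and white box, 35 x 35 x 21 mm, in front of the machine; origin at the centre of its underside. Leave it alone.
- petri_dish: Loose covered dish, 56 mm across, 14 mm high, in front of the roller bed; origin at the centre of its underside. Leave it alone.

How it is judged:
On the way, in this order (a step that is already met when the one before it is completed fails the run):
1. the lever has gone through the crossway to the right lane, still near the middle of the gate (value of joint shift_across above 0.21 rad and value of joint shift_fore between -0.12 and 0.12 rad), for 0.02 s.
2. the lever is forward in the third slot (value of joint shift_across above 0.21 rad and value of joint shift_fore above 0.225 rad), for 0.2 s.
At the end, for the whole second after the job is handed in: The lever stands at rest in the third slot (right lane, sideways lean over 0.21 rad), within about 0.047 rad (7 mm at the knob) of its forward end stop; bottle, box and dish are within 15 mm of where they stood (all of step 2 and velocity of joint shift_fore between -0.02 and 0.02 rad/s and linear speed of each of oil_bottle, coverslip_box, petri_dish below 0.02 m/s and distance of each of oil_bottle, coverslip_box, petri_dish from where it was at the start of the episode below 0.015 m); the robot touches nothing.
It fails at once if the knob is pinched between the fingers (opposite sides pressed at once) ((contact force between the fingers and knob_near above 0.5 N and contact force between the fingers and knob_far above 0.5 N) or (contact force between the fingers and knob_left above 0.5 N and contact force between the fingers and knob_right above 0.5 N)).
It fails at once if the lever or machine is forced: fingers press on it with more than 40 N (contact force between the fingers and roller_mixer above 40 N).
It fails at once if the bottle, the box or the dish is shifted by more than 15 mm or lifted (distance of any of oil_bottle, coverslip_box, petri_dish from where it was at the start of the episode above 0.015 m).
It also fails if it takes over 64 s, if anything falls off the work surface, if the arm or the gripper's body presses on something with over 40 N, if the wrist force passes 120 N, or if a joint passes its speed limit or range.

## Working session

There is one attempt and no reset: what is moved stays moved. The work goes in short steps, Python scripts to look and compute and a tool call to move; the robot and the scene stay as the last step left them, time stands still between calls to the robot, and variables do not carry over. Pictures are saved under pics/ and viewed, at most 12 in all, crops included, and the job is handed in when it is done.

Besides the shell and the picture viewer there is one more tool, called after "Emit:" as name([rows], argument=value, ...), one row to a line, values as JSON. send_rows: Moves the arm, as the interface text tells. Its arguments: {"type":"object","properties":{"rows":{"type":"array","items":{"type":"array","items":{"type":"number"}}},"squeeze":{"type":"number"}},"required":["rows"]}

```bash
mkdir -p pics; python3 - <<'E'
from bench import env
import cv2
for n in("top","side"):
    cv2.imwrite(f"pics/{n}0.png",env.read_camera(n)[:,:,::-1])
    c=env.calibration(n); print(n,c["cam_to_world"].__repr__(),c["camera_matrix"],c["dist"])
print(env.read_state())
E
```

```text
top array([[ 0.02344714, -0.98780172,  0.15394154,  0.34016158],
       [-0.99961517, -0.02544822, -0.01104102,  0.09836633],
       [ 0.01482388, -0.15362342, -0.98801827,  1.07963043],
       [ 0.        ,  0.        ,  0.        ,  1.        ]]) [[571.95631089   0.         318.77648931]
 [  0.         571.95631089 233.74579367]
 [  0.           0.           1.        ]] [0.03759367 0.         0.         0.         0.        ]
side array([[-0.96348299, -0.10461709,  0.24648688,  0.30756995],
       [-0.2673417 ,  0.42784443, -0.86341042,  0.81806328],
       [-0.01513056, -0.89777748, -0.44018935,  0.49461698],
       [ 0.        ,  0.        ,  0.        ,  1.        ]]) [[448.70272133   0.         326.68110368]
 [  0.         448.70272133 235.15667865]
 [  0.           0.           1.        ]] [-0.08173594  0.          0.          0.          0.        ]
{'clock': 0.1, 'joint_positions': array([-1.26709006e+00,  3.59415266e-01,  1.51131576e+00, -2.26516109e-05,
        1.27249577e+00, -1.15081512e-01]), 'qvel': array([ 0.00120629, -0.00119342, -0.00412389, -0.00048921,  0.00178574,
        0.00040648]), 'effort': array([-3.93976215e-04, -5.16357243e+01, -2.71405542e+01,  6.75269449e-02,
        2.76654668e-02, -2.24639422e-05]), 'tool_pos': array([ 0.24380127, -0.54755726,  0.22190741]), 'ee_rot': array([-3.13996683e+00, -1.66147598e-04,  4.18794319e-01]), 'wrist_force': array([0.48251151, 0.11012163, 0.26771581]), 'moment': array([-0.05497487,  0.03334365, -0.02963305]), 'finger_force': 0.0, 'finger_gap': 1.0012170295683838}
```

View pics/top0.png

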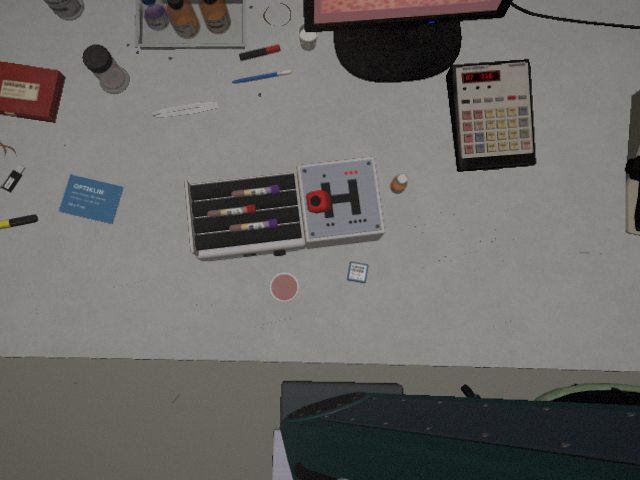

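View pics/side0.png

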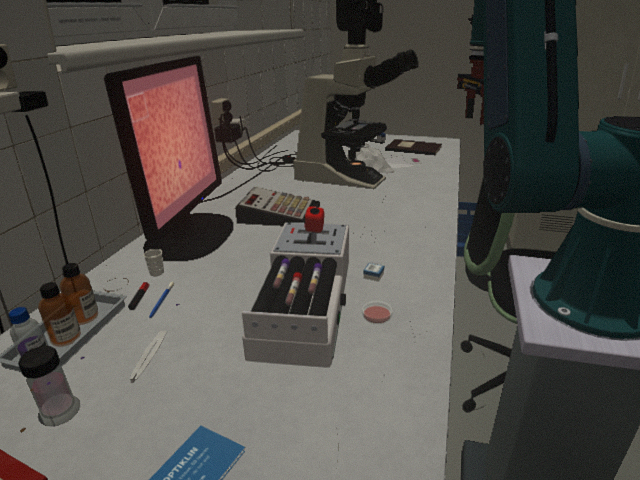

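The top view shows the machine with its gate plate at about px (300–382, 158–243), the red knob near (319,201), the bottle at (399,183), the box at (358,272) and the dish at (285,287). I'll zoom in on the gate.

```bash
python3 - <<'E'
import cv2
i=cv2.imread("pics/top0.png")[145:265,280:420]
cv2.imwrite("pics/crop.png",cv2.resize(i,None,fx=5,fy=5,interpolation=cv2.INTER_CUBIC))
E
```

```text
(no output)
```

View pics/crop.png

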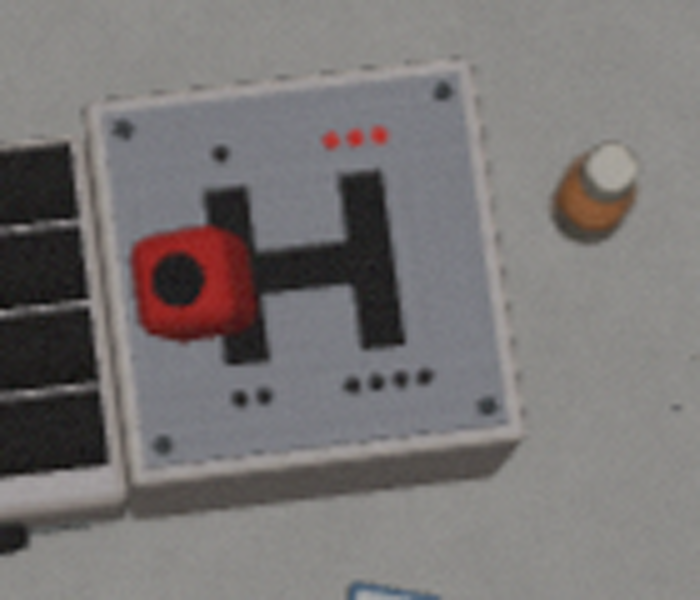

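```bash
cat > h.py <<'E'
import numpy as np,cv2
from bench import env
def ray(n,uv,z):
    c=env.calibration(n); T=np.array(c["cam_to_world"])
    p=cv2.undistortPoints(np.array(uv,float).reshape(-1,1,2),np.array(c["camera_matrix"]),np.array(c["dist"])).reshape(-1,2)
    d=np.c_[p,np.ones(len(p))]@T[:3,:3].T
    o=T[:3,3]; return o+d*((z-o[2])/d[:,2])[:,None]
def crop(p): return (np.array(p,float)+.5)/5-.5+[280,145]
E
python3 - <<'E'
from h import *
g=crop([(205,192),(246,186),(227,366),(268,358),(339,176),(380,171),(364,350),(404,344)])
P=ray("top",g,.0965)[:,:2]
M=np.array([(32,32),(32,16),(-32,32),(-32,16),(32,-16),(32,-32),(-32,-16),(-32,-32)])/1000.
c=P.mean(0); H=M.T@(P-c); yaw=np.arctan2(H[0,1]-H[1,0],H[0,0]+H[1,1])
R=np.array([[np.cos(yaw),-np.sin(yaw)],[np.sin(yaw),np.cos(yaw)]])
print("c",c,"yaw",yaw,"res mm",((P-c)@R-M)*1000)
k=ray("top",crop([(178,279)]),.172)[0,:2]; print("knobtop machine",(k-c)@R*1000)
cor=ray("top",crop([(88,103),(465,60),(522,437),(135,470)]),.0965)[:,:2]; print((cor-c)@R*1000)
for n,p,z in(("bottle",(608,168),.066),("box",(390,640),.021)):
    w=ray("top",crop([p]),z)[0]; print(n,w,(w[:2]-c)@R*1000)
print("dish",ray("top",[(285,287)],.014))
# tool/machine vectors
print(R)
E
```

```text
c [0.55770688 0.05083214] yaw 0.14713806861028422 res mm [[-0.82095391 -0.77733291]
 [-0.39977383  0.58630378]
 [ 0.35658987 -0.68683453]
 [ 1.44674379  0.71998367]
 [-0.74602073 -0.4953796 ]
 [-0.68851379  0.87398662]
 [ 0.21287858 -1.01180863]
 [ 0.63905002  0.79108159]]
knobtop machine [-14.85550651  47.15558532]
[[ 68.20752036  68.36374679]
 [ 67.83294614 -66.52362246]
 [-69.02067667 -67.63145864]
 [-64.21776815  67.63752707]]
bottle [ 0.60441907 -0.06079225  0.066     ] [  29.8424569  -117.26663091]
box [0.43403978 0.01282425 0.021     ] [-127.90309246  -19.46665976]
dish [[0.40456144 0.1467995  0.014     ]]
[[ 0.98919471 -0.14660773]
 [ 0.14660773  0.98919471]]
```

Emit:
send_rows([
  [0, 248, 630, 0, 0, 0, -0.272],
  [0, 248, 630, 0, 0, 0, -0.272],
  [0, 248, 630, 0, 0, 0, -0.272],
  [0, 248, 630, 0, 0, 0, -0.272],
  [0, 248, 630, 0, 0, 0, -0.272],
  [0, 248, 630, 0, 0, 0, -0.272],
  [0, 248, 630, 0, 0, 0, -0.272],
  [0, 248, 630, 0, 0, 0, -0.272],
  [0, 248, 630, 0, 0, 0, -0.272],
  [0, 248, 630, 0, 0, 0, -0.272],
])

```text
clock: 0.93
tool_pos: [0.3966, -0.1583, 0.2225]
ee_rot: [-3.141, 0.0, 0.146]
wrist_force: [1.2, -0.4, -0.8]
finger_gap: 0.278
finger_force: 0.0
```

Emit:
send_rows([
  [0, 95, 242, 0, 0, 0, 0],
  [0, 95, 242, 0, 0, 0, 0],
  [0, 95, 242, 0, 0, 0, 0],
  [0, 95, 242, 0, 0, 0, 0],
  [0, 95, 242, 0, 0, 0, 0],
  [0, 95, 242, 0, 0, 0, 0],
  [0, 95, 242, 0, 0, 0, 0],
  [0, 95, 242, 0, 0, 0, 0],
  [0, 95, 242, 0, 0, 0, 0],
])

```text
clock: 1.68
tool_pos: [0.491, 0.0816, 0.2221]
ee_rot: [3.141, 0.001, 0.149]
wrist_force: [-0.8, -0.3, 0.0]
finger_gap: 0.004
finger_force: 0.0
```

Emit:
send_rows([
  [0, 0, 0, -30, 0, 0, 0],
  [0, 0, 0, -60, 0, 0, 0],
  [0, 0, 0, -77, 0, 0, 0],
  [0, 0, 0, -77, 0, 0, 0],
  [0, 0, 0, -77, 0, 0, 0],
])

```text
clock: 2.1
tool_pos: [0.4903, 0.08, 0.1451]
ee_rot: [-3.142, 0.003, 0.145]
wrist_force: [0.1, -0.1, -0.1]
finger_gap: 0.007
finger_force: 0.0
```

```bash
cat >> h.py <<'E'
C=np.array([.5577,.0508]); Y=.147; R=np.array([[np.cos(Y),-np.sin(Y)],[np.sin(Y),np.cos(Y)]])
def look(name):
    i=env.read_camera("top")[:,:,::-1]; cv2.imwrite("pics/"+name,cv2.resize(i[130:270,260:440],None,fx=4,fy=4,interpolation=cv2.INTER_CUBIC))
    s=env.read_state(); print((s["tool_pos"][:2]-C)@R*1000,s["tool_pos"],s["ee_rot"],s["wrist_force"],s["finger_gap"],s["clock"])
E
python3 -c "from h import *; look('a.png')"
```

```text
[-61.10855606  38.83659567] [0.49156206 0.0802671  0.1461862 ] [3.14141147e+00 1.68157922e-04 1.45062736e-01] [-0.41459924  0.01069587 -0.01931792] 0.007316683889930826 2.15
```

View pics/a.png

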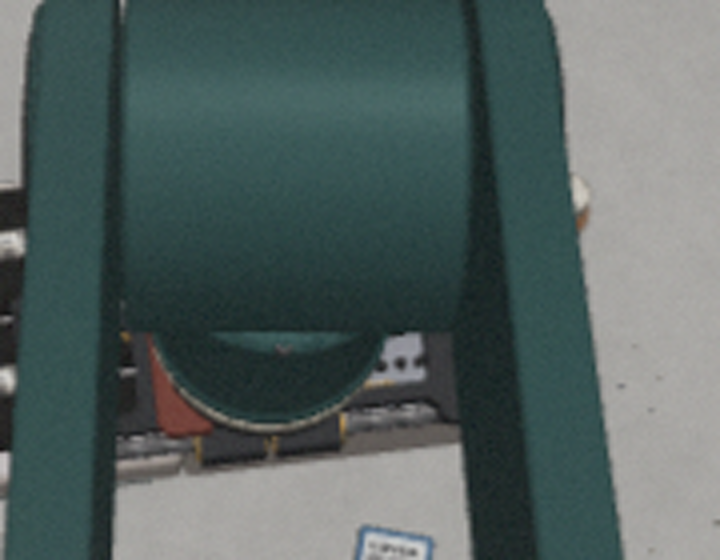

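The top view is blocked by the arm; I'll push by measured TCP and force, and check with the side camera.

Emit:
send_rows([
  [0, 10, 1.5, 0, 0, 0, 0],
  [0, 20, 3, 0, 0, 0, 0],
  [0, 24, 3.6, 0, 0, 0, 0],
  [0, 28, 4.2, 0, 0, 0, 0],
  [0, 28, 4.2, 0, 0, 0, 0],
])

```text
clock: 2.57
tool_pos: [0.5211, 0.0859, 0.1461]
ee_rot: [3.141, -0.001, 0.147]
wrist_force: [0.1, -0.3, 0.2]
finger_gap: 0.005
finger_force: 0.2
```

```bash
cat >> h.py <<'E'
def side(name):
    i=env.read_camera("side")[:,:,::-1]; cv2.imwrite("pics/"+name,cv2.resize(i[170:310,230:390],None,fx=4.2,fy=4.2,interpolation=cv2.INTER_CUBIC))
    s=env.read_state(); print((s["tool_pos"][:2]-C)@R*1000,s["tool_pos"],s["wrist_force"],s["clock"])
E
python3 -c "from h import *; side('b.png')"
```

```text
[-31.699621    40.19942749] [0.5204542  0.08592279 0.14588814] [ 0.0109323  -0.11770021 -0.4989225 ] 2.6167
```

View pics/b.png

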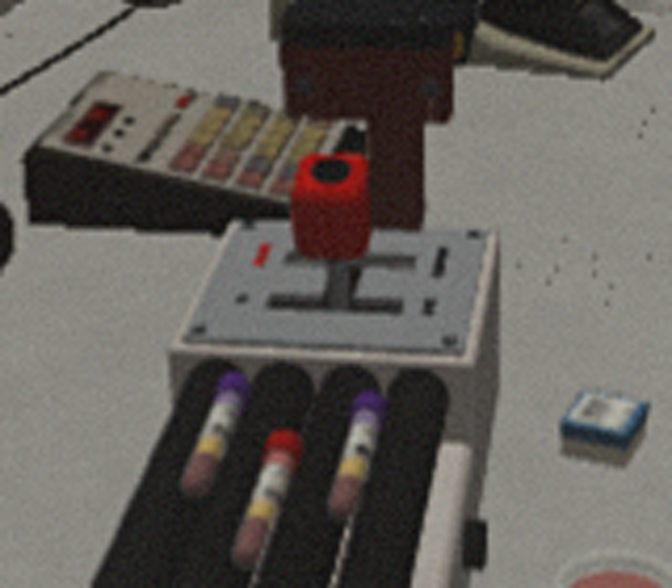

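The stick is at crop (342,285), close to the crossway at about (335,300), and the knob-top dot is at (331,170). The fingers are just behind the knob's near side. I'll compute the lean.

```bash
python3 - <<'E'
from h import *
def sc(p): return (np.array(p,float)+.5)/4.2-.5+[230,170]
w=ray("side",sc([(331,170)]),.174)[0,:2]; print((w-C)@R*1000)
w=ray("side",sc([(267,302),(402,306),(286,259),(415,262),(335,299),(342,303)]),.0965)[:,:2]; print((w-C)@R*1000)
w=ray("side",crop([(0,0)])*0+[[0,0]],.1)
# initial side image dot
i=cv2.imread("pics/side0.png"); 
cv2.imwrite("pics/s0c.png",cv2.resize(i[170:310,230:390],None,fx=4.2,fy=4.2,interpolation=cv2.INTER_CUBIC))
for n,f in(("init","pics/s0c.png"),("now","pics/b.png")):
    h=cv2.imread(f).astype(int); m=(h[:,:,2]>110)&(h[:,:,1]<60)&(h[:,:,0]<60); m[:, :275]=0; m[:,400:]=0; m[300:]=0
    v,u=np.nonzero(m); print(n,u.min(),u.max(),u.mean(),v.min(),v.max())
E
```

```text
[-3.29663172 46.64398682]
[[ 33.14685308  24.80802572]
 [-30.28548871  22.94043863]
 [ 32.69361631 -21.9166969 ]
 [-30.65535708 -24.37369464]
 [  1.89823527  18.7405269 ]
 [ -2.01209534  22.52129973]]
init 317 392 352.6887561108093 154 201
now 293 365 329.25068119891006 153 197
```

Emit:
send_rows([
  [0, 2, 0.3, 0, 0, 0, 0],
  [0, 2, 0.3, 0, 0, 0, 0],
  [0, -19.8, -2.9, 0, 0, 0, 0],
  [0, -27.4, 48.5, 0, 0, 0, 0],
  [0, -27.4, 48.5, 0, 0, 0, 0],
  [0, -27.4, 48.5, 0, 0, 0, 0],
  [0, 23, 56, 0, 0, 0, 0],
  [0, 23, 56, 0, 0, 0, 0],
  [0, 23, 56, 0, 0, 0, 0],
])

```text
clock: 3.37
tool_pos: [0.5464, 0.1417, 0.1459]
ee_rot: [3.141, -0.004, 0.147]
wrist_force: [0.9, -0.1, -0.9]
finger_gap: 0.005
finger_force: 0.0
```

```bash
python3 - <<'E'
from h import *
side('c.png')
h=cv2.imread("pics/c.png").astype(int); m=(h[:,:,2]>110)&(h[:,:,1]<60)&(h[:,:,0]<60); m[:, :275]=0; m[:,400:]=0; m[300:]=0
v,u=np.nonzero(m); print(u.min(),u.max(),u.mean(),v.min(),v.max())
E
```

```text
[-0.25132117 91.62785918] [0.54403055 0.14140284 0.14556966] [-0.45691273  0.07516368 -0.29872696] 3.4167
332 370 351.80484988452656 154 199
```

View pics/c.png

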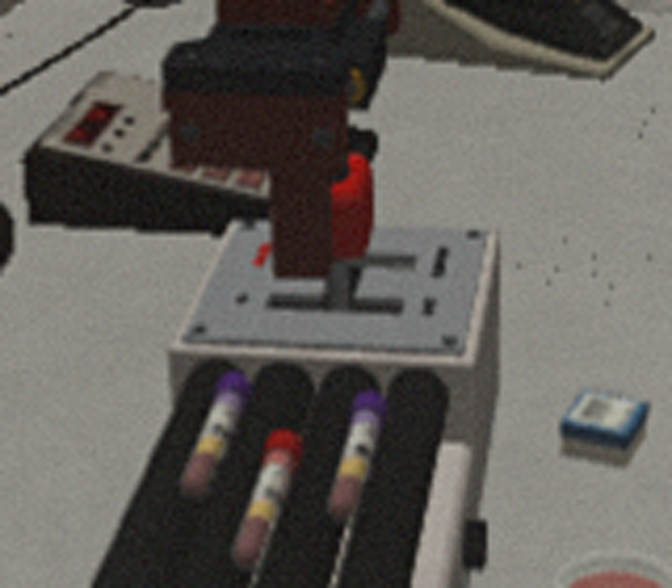

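The stick is still at the crossway (crop ~345,300), and the finger is now left of the knob. Next I'll push right.

Emit:
send_rows([
  [0, 2, -13.8, 0, 0, 0, 0],
  [0, 3.2, -21.8, 0, 0, 0, 0],
  [0, 4.4, -29.7, 0, 0, 0, 0],
  [0, 5.9, -39.6, 0, 0, 0, 0],
  [0, 7.4, -49.5, 0, 0, 0, 0],
])

```text
clock: 3.83
tool_pos: [0.5498, 0.0916, 0.146]
ee_rot: [-3.141, -0.0, 0.147]
wrist_force: [0.5, 2.3, 3.0]
finger_gap: 0.008
finger_force: 1.2
```

Emit:
send_rows([
  [0, 1.5, -9.9, 0, 0, 0, 0],
  [0, 2.9, -19.8, 0, 0, 0, 0],
  [0, 4.4, -29.7, 0, 0, 0, 0],
  [0, 5.9, -39.6, 0, 0, 0, 0],
  [0, 7, -47.5, 0, 0, 0, 0],
  [0, 7, -47.5, 0, 0, 0, 0],
])

```text
clock: 4.33
tool_pos: [0.5572, 0.0428, 0.1453]
ee_rot: [3.141, 0.0, 0.146]
wrist_force: [0.1, -0.1, -0.3]
finger_gap: 0.005
finger_force: 0.0
```

```bash
python3 -c "from h import *; side('d.png')"
```

```text
[-1.73250887 -7.07142039] [0.55702194 0.04355108 0.1453676 ] [-0.29489442  0.10711684  1.17625897] 4.3833
```

View pics/d.png

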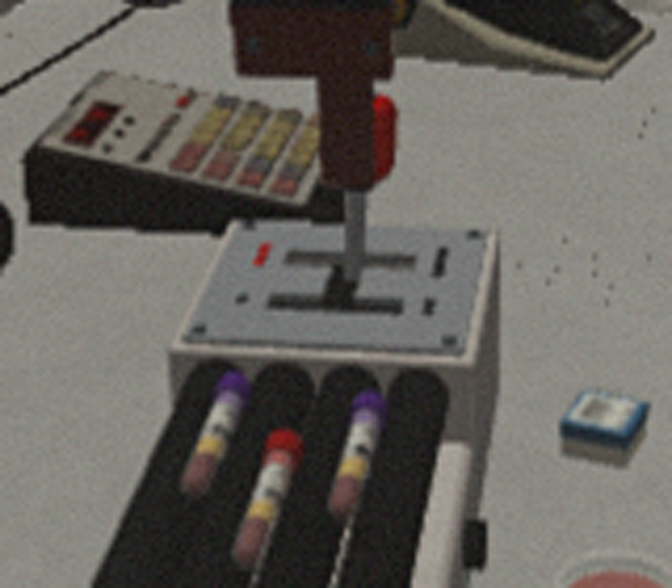

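Emit:
send_rows([
  [0, 0.3, -2, 0, 0, 0, 0],
  [0, 0.3, -2, 0, 0, 0, 0],
])

```text
clock: 4.55
tool_pos: [0.5573, 0.0426, 0.1455]
ee_rot: [3.141, 0.0, 0.147]
wrist_force: [0.1, 0.2, -0.1]
finger_gap: 0.009
finger_force: 0.0
```

Emit:
send_rows([
  [0, -2.2, 16.8, 0, 0, 0, 0],
  [0, -54.6, 9, 0, 0, 0, 0],
  [0, -54.6, 9, 0, 0, 0, 0],
  [0, -47.7, -39.4, 0, 0, 0, 0],
  [0, -47.7, -39.4, 0, 0, 0, 0],
  [0, -47.7, -39.4, 0, 0, 0, 0],
])

```text
clock: 5.05
tool_pos: [0.5102, 0.0018, 0.146]
ee_rot: [3.141, -0.001, 0.145]
wrist_force: [0.1, 0.1, 0.6]
finger_gap: 0.004
finger_force: 0.0
```

```bash
python3 -c "from h import *; side('e.png')"
```

```text
[-54.25365371 -40.45681183] [0.50995723 0.00283292 0.14581472] [-0.34248307  0.43135983  0.34467187] 5.1
```

View pics/e.png

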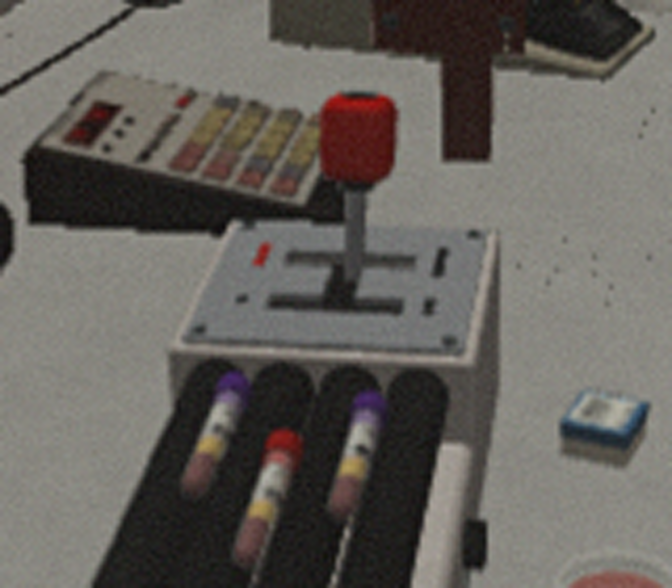

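The knob centre is at crop (358,138) and leans right; the fingers are behind it at about (465,150). I'll check the position.

```bash
python3 - <<'E'
from h import *
a=.273; 
# project predicted knob for several leans; compare with silhouette x 320-396, y 92-186 (crop)
c=env.calibration("side");T=np.linalg.inv(c["cam_to_world"])
for ac in (.2,.24,.27,.3):
  for fo in (-.035,0):
    ctr=np.array([np.sin(fo)*.152,-np.sin(ac)*.152,.008+.152*np.cos(ac)*np.cos(fo)])
    w=np.r_[R@ctr[:2]+C,ctr[2]]; p=T[:3,:3]@w+T[:3,3]
    u=cv2.projectPoints(p.reshape(1,3),np.zeros(3),np.zeros(3),c["camera_matrix"],np.array(c["dist"]))[0].ravel()
    print(ac,fo,(u-[230,170])*4.2)
E
```

```text
0.2 -0.035 [360.46438295 139.04208361]
0.2 0 [349.44212635 138.50731129]
0.24 -0.035 [362.32532434 136.97750669]
0.24 0 [351.37330376 136.44904096]
0.27 -0.035 [363.70210292 135.77394927]
0.27 0 [352.80258207 135.25012961]
0.3 -0.035 [365.06141795 134.86254649]
0.3 0 [354.21418929 134.3433007 ]
```

Emit:
send_rows([
  [0, 9.9, 1.5, 0, 0, 0, 0],
  [0, 19.8, 2.9, 0, 0, 0, 0],
  [0, 25.7, 3.8, 0, 0, 0, 0],
  [0, 29.7, 4.4, 0, 0, 0, 0],
  [0, 33.6, 5, 0, 0, 0, 0],
  [0, 35.6, 5.3, 0, 0, 0, 0],
  [0, 35.6, 5.3, 0, 0, 0, 0],
])

```text
clock: 5.68
tool_pos: [0.5454, 0.0091, 0.1454]
ee_rot: [-3.141, 0.0, 0.147]
wrist_force: [-0.0, 0.8, -0.1]
finger_gap: 0.003
finger_force: 0.4
```

Emit:
send_rows([
  [0, 5.9, 0.9, 0, 0, 0, 0],
  [0, 11.9, 1.8, 0, 0, 0, 0],
  [0, 17.8, 2.6, 0, 0, 0, 0],
  [0, 22, 3.3, 0, 0, 0, 0],
  [0, 25, 3.7, 0, 0, 0, 0],
  [0, 25, 3.7, 0, 0, 0, 0],
])

```text
clock: 6.18
tool_pos: [0.5713, 0.0124, 0.1456]
ee_rot: [3.142, -0.001, 0.147]
wrist_force: [-0.1, -0.1, -0.7]
finger_gap: 0.006
finger_force: 0.3
```

```bash
python3 -c "from h import *; side('f.png')"
```

```text
[  7.72657966 -40.00960844] [0.5712035  0.01235362 0.14568182] [-0.54951457  0.01508679 -0.25905753] 6.2333
```

View pics/f.png

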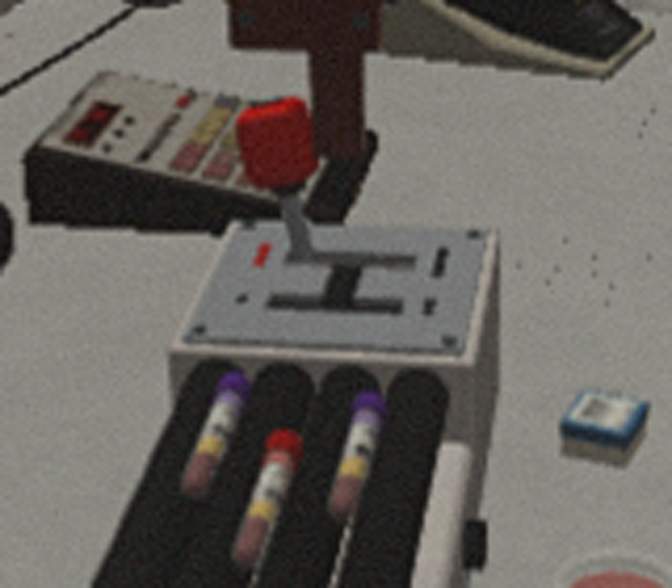

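The lever is forward in the third slot, with the stick near the lane end at crop (298,258). I'll nudge it until the stop answers with force.

Emit:
send_rows([
  [0, 1, 0.1, 0, 0, 0, 0],
  [0, 2, 0.3, 0, 0, 0, 0],
  [0, 2, 0.3, 0, 0, 0, 0],
])

```text
clock: 6.48
tool_pos: [0.5721, 0.0126, 0.1457]
ee_rot: [3.142, 0.0, 0.147]
wrist_force: [-1.3, -0.5, -0.5]
finger_gap: 0.002
finger_force: 0.7
```

Emit:
send_rows([
  [0, 1, 0.1, 0, 0, 0, 0],
  [0, 2, 0.3, 0, 0, 0, 0],
  [0, 2, 0.3, 0, 0, 0, 0],
])

```text
clock: 6.73
tool_pos: [0.5742, 0.013, 0.1456]
ee_rot: [-3.141, 0.0, 0.147]
wrist_force: [-1.3, -0.2, -1.3]
finger_gap: 0.004
finger_force: 0.8
```

Emit:
send_rows([
  [0, 0.5, 0.1, 0, 0, 0, 0],
  [0, 1, 0.1, 0, 0, 0, 0],
  [0, 1, 0.1, 0, 0, 0, 0],
])

```text
clock: 6.98
tool_pos: [0.5752, 0.0131, 0.1456]
ee_rot: [-3.141, 0.0, 0.147]
wrist_force: [-2.7, -0.5, -1.6]
finger_gap: 0.008
finger_force: 0.9
```

```bash
python3 - <<'E'
from h import *
side('g.png')
h=cv2.imread("pics/g.png").astype(int); m=(h[:,:,2]>100)&(h[:,:,1]<60)&(h[:,:,0]<60); m[:,:200]=0;m[200:]=0;m[:,400:]=0
m=cv2.morphologyEx(m.astype(np.uint8),cv2.MORPH_OPEN,np.ones((15,15)))
v,u=np.nonzero(m); print(u.min(),u.max(),u.mean(),v.min(),v.max(),v.mean())
c=env.calibration("side");T=np.linalg.inv(c["cam_to_world"])
for fo in (.22,.25,.272):
  ac=.27
  ctr=np.array([np.sin(fo)*.152,-np.sin(ac)*.152*np.cos(fo),.008+.152*np.cos(ac)*np.cos(fo)])
  w=np.r_[R@ctr[:2]+C,ctr[2]]; p=T[:3,:3]@w+T[:3,3]
  u=cv2.projectPoints(p.reshape(1,3),np.zeros(3),np.zeros(3),c["camera_matrix"],np.array(c["dist"]))[0].ravel()
  print(fo,(u-[230,170])*4.2)
E
```

```text
[ 11.80214319 -39.81330005] [0.57520636 0.01314476 0.14555943] [-1.91477253  0.60910982 -1.02404914] 7.0333Traceback (most recent call last):
  File "<stdin>", line 5, in <module>
    return umr_minimum(a, axis, None, out, keepdims, initial, where)
ValueError: zero-size array to reduction operation minimum which has no identity
```

Emit:
send_rows([
  [0, 0.5, 0.1, 0, 0, 0, 0],
  [0, 1, 0.1, 0, 0, 0, 0],
  [0, 1.5, 0.2, 0, 0, 0, 0],
  [0, 1.5, 0.2, 0, 0, 0, 0],
])

```text
clock: 7.37
tool_pos: [0.5766, 0.0134, 0.1456]
ee_rot: [-3.141, 0.0, 0.147]
wrist_force: [-2.2, 0.4, -1.5]
finger_gap: 0.006
finger_force: 1.0
```

```bash
python3 - <<'E'
from h import *
side('g2.png')
h=cv2.imread("pics/g2.png").astype(int); m=(h[:,:,2]>90)&(h[:,:,1]<70)&(h[:,:,0]<70); m[:,:200]=0;m[200:]=0;m[:,400:]=0
m=cv2.morphologyEx(m.astype(np.uint8),cv2.MORPH_OPEN,np.ones((9,9)))
v,u=np.nonzero(m); print(m.sum(), (u.min(),u.max(),u.mean(),v.min(),v.max(),v.mean()) if m.sum() else 0)
c=env.calibration("side");T=np.linalg.inv(c["cam_to_world"])
for fo in (.22,.25,.272):
  ac=.27
  ctr=np.array([np.sin(fo)*.152,-np.sin(ac)*.152*np.cos(fo),.008+.152*np.cos(ac)*np.cos(fo)])
  w=np.r_[R@ctr[:2]+C,ctr[2]]; p=T[:3,:3]@w+T[:3,3]
  u=cv2.projectPoints(p.reshape(1,3),np.zeros(3),np.zeros(3),c["camera_matrix"],np.array(c["dist"]))[0].ravel()
  print(fo,(u-[230,170])*4.2)
E
```

```text
[ 13.204102   -39.84056614] [0.57659719 0.01332314 0.14555233] [-2.60795435e+00 -1.90018153e-03 -4.80205710e-01] 7.4167
1131 (np.int64(225), np.int64(290), np.float64(258.1980548187445), np.int64(101), np.int64(128), np.float64(114.47656940760389))
0.22 [285.16751358 140.59735932]
0.25 [276.17409269 142.48047295]
0.272 [269.63073877 144.03350855]
```

View pics/g2.png

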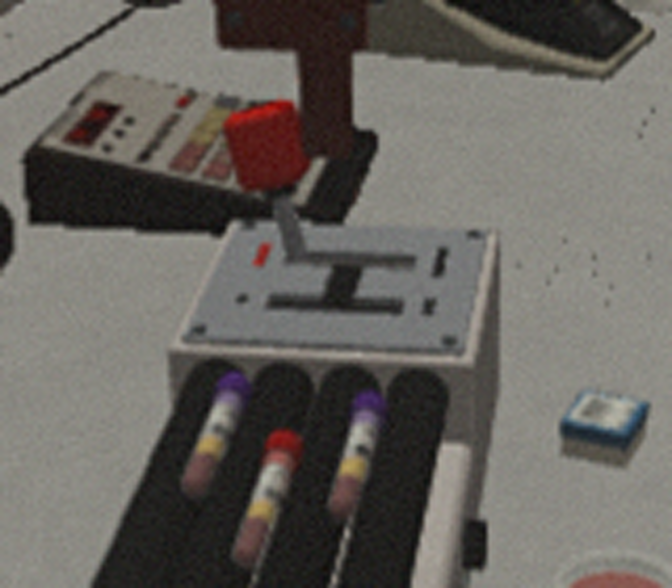

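The knob centre is at crop (265,147), which is about the predicted end-stop position (270,144). One last small nudge to feel the stop.

Emit:
send_rows([
  [0, 0.5, 0.1, 0, 0, 0, 0],
  [0, 1, 0.1, 0, 0, 0, 0],
  [0, 1.5, 0.2, 0, 0, 0, 0],
  [0, 1.5, 0.2, 0, 0, 0, 0],
])

```text
clock: 7.75
tool_pos: [0.5776, 0.0135, 0.1454]
ee_rot: [-3.141, 0.001, 0.147]
wrist_force: [-4.8, -0.9, -0.4]
finger_gap: 0.004
finger_force: 2.0
```

The force has risen to about 5 N and the TCP lags its target, so the lever is at the stop. I'll back straight off.

Emit:
send_rows([
  [0, -15, -2.2, 0, 0, 0, 0],
  [0, -50, -7.4, 0, 0, 0, 0],
  [0, -70, -10.4, 0, 0, 0, 0],
  [0, -70, -10.4, 80, 0, 0, 0],
  [0, -70, -10.4, 80, 0, 0, 0],
  [0, -70, -10.4, 80, 0, 0, 0],
  [0, -70, -10.4, 80, 0, 0, 0],
])

```text
clock: 8.33
tool_pos: [0.512, 0.0027, 0.2289]
ee_rot: [3.139, -0.01, 0.147]
wrist_force: [-0.3, -0.3, -0.0]
finger_gap: 0.005
finger_force: 0.0
```

```bash
python3 -c "from h import *; side('h.png')"
```

```text
[-53.8491459  -40.42645249] [0.51035293 0.0029222  0.22712711] [-0.29137373  0.21291759 -0.38285994] 8.3833
```

View pics/h.png

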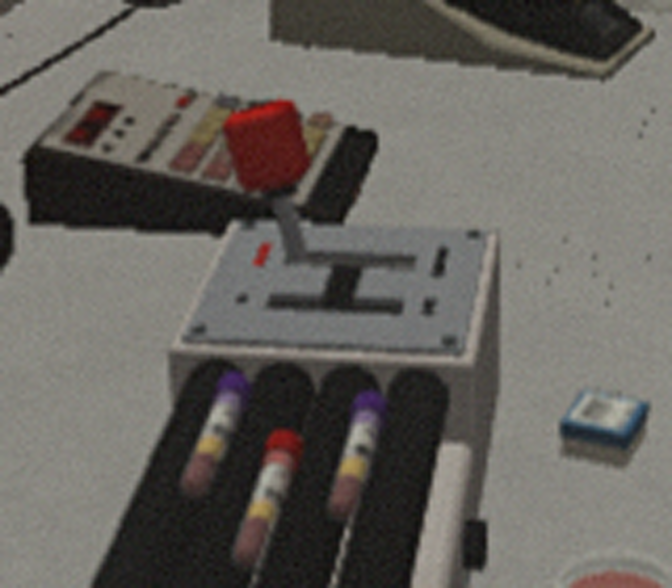

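The lever stayed fully forward in the third slot (knob at crop ~266,147), the arm is clear, and the box and dish have not moved. I'm handing it in.

```bash
python3 -c "from bench import env; print(env.close_job())"
```

```text
the job is handed in; nothing more can be done
None
```

The lever stands fully forward in third gear against its stop, the arm is clear and the job is handed in; the box and dish stayed put, and the bottle, hidden from the side camera, was never approached.

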